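# Loosen the cavity filter's locking collar by counted turns

### The job

Loosen the large knurled locking collar on the cavity filter by rolling a fingertip along its rim: turn it anticlockwise (seen from above) until the dark line on the collar first meets the white index line on the fixed cap, then count two full turns more and leave the two lines meeting again. Do not turn the small collar, and leave the loose parts beside the filter where they are; nothing needs to be pinched or lifted. Finish with the hand clear of everything.

Things in the scene. Friction and masses are not known exactly. Their poses are not given: they have to be found in the camera images.
- lock_collar (a joint): angle of the large knurled aluminium locking collar, rad, growing anticlockwise seen from above (loosening). 0 when its dark line first meets the white index line; starts 0.5 to 2.5 below that and counts on through the turns (6.28 after one, 12.57 after two). Friction of about 0.06 N m holds it wherever it is left; it does not rise as it turns
- collar_axis (a point): on the large collar's upright axis, half-way up its rim (51 mm above the worktop). Collar: 92 mm diameter, 22 mm high (40 to 62 mm above the worktop), with 30 upright ridges round the rim, 4.5 mm wide, standing out 2.5 mm to 97 mm diameter. A fixed black cap 72 mm wide covers its middle (top at 66 mm) and carries a fixed plunger, 24 mm wide, up to 86 mm
- collar_mark (a point): outer end of the dark radial line, 6 mm wide, on top of the large collar (on the edge, 46 mm from the axis, 62 mm above the worktop); it turns with the collar, and goes on down the rim
- index_line (a point): outer end of the white radial index line, 4.5 mm wide, on the fixed black cap (36 mm from the collar's axis, 66 mm above the worktop, on the side away from the small collar)
- filter: the cavity filter, an aluminium box 260 x 116 mm, lid 36 mm above the worktop, fixed to it. The origin is on the worktop under the axis of the large collar; x points along the box to the small collar; the box runs from x = -65 to +195 mm and 58 mm to either side; two coax sockets stand out to x = +209 mm
- small_axis (a point): point on the upright axis of the small knurled collar, half-way up (48 mm above the worktop): 43 mm in diameter over the ridges, from 40 to 56 mm above the worktop, 155 mm from the large collar's axis, with a rod on its axis up to 70 mm. To be left alone; it turns easily
- small_rim (a point): a point on the rim of the small collar, 20 mm from its axis; turns with it
- heatsink: loose black finned heat sink, 50 x 60 x 30 mm high, on the worktop beside the filter; origin at the centre of its underside
- att_box: loose small grey die-cast box with two gold connectors, 50 x 74 x 27 mm high, on the worktop beside the filter; origin at the centre of its underside
- bnc_adapter1: loose silver coax adapter, 14 x 38 x 16 mm high, lying on the worktop beside the filter; origin at the centre of its underside

How it is judged:
By the outcome, as a careful person would: the job done as asked, in the order asked, and still so for the second after the job is handed in, with the robot touching nothing.
It also fails if it takes over 72 s, if anything falls off the work surface, if the arm or the gripper's body presses on something with over 40 N, if the wrist force passes 120 N, or if a joint passes its speed limit or range.

### The arm

A 7-joint arm with a two-finger parallel gripper is mounted at the origin on a cart in front of the work surface, level with it; the furniture and walls round the work are solid. World frame = base frame: x ahead of the robot, y to its left, z up, the work surface at z = 0. Lengths are in m, angles in rad, forces in N, time in s.
With the tool pointing down it reaches from about 0.4 to 0.85 m from the base axis. Payload 10.4 kg.
Tool frame: the origin (TCP) lies midway between the tips of the shut fingers; the grasp point (between the pads) lies 19 mm behind it; z points along the fingers, y is the line along which they close (so a half turn about z gives the same grasp; the last joint's range is limited). The gripper opens to 85 mm and grips with 20 to 120 N. Pads are 22 mm wide; open, the fingers measure 114 mm over their backs; the gripper's body (76 mm by 85 mm) begins 54 mm behind the grasp point. The pads swing forward as they close: fully open they stand 13 mm farther back than shut.
Start: joints at [1.243, 0.332, -0.065, 1.46, 0.022, 1.35, -0.088], TCP at [0.188, -0.596, 0.231] pointing down, gripper open.
Joint ranges: [-2.6, 2.6], [-0.5, 2.12], [-1.47, 1.34], [0.16, 2.42], [-1.27, 4.41], [0.06, 2.06], [-2.6, 2.6]. Speed limits (rad/s): [2.22, 2.22, 2.79, 2.79, 3.14, 3.14, 3.14].

### API

Orientations are given as a unit quaternion [x, y, z, w].
In Python, from workcell import get_obs, camera, camera_params, hand_in gives the robot as it stands.
- The arm moves only by the tool carry_out, never from a script. Its argument "commands" is a list that holds one entry, the list of rows, each a list of 6 numbers: the shift along the tool's x, y, z in units of 40 mm (1.0 is 40 mm), then the turn, a rotation vector about the tool's x, y, z in units of 6 degrees (1.0 is 6 degrees). In form: [[[x, y, z, ax, ay, az], ...]]. A call has 1 to 20 rows; each row shifts and turns the commanded pose from where the row before left it, along the tool's axes as they then stand; what a row does not reach is not made up. A row lasts 1/12 s, in which the tool goes at most 41.7 mm and 7.16 degrees, less where a joint would pass 70% of its speed; a pose out of reach is approached as far as the arm can. A call is refused whole if a number of a shift passes 1 or a number of a turn 1, either way. A call with a gripper value outside its range is refused whole. "hand" is the closure, from -1 (fully open) to 1 (shut), set as the call begins (left out, the last holds). The fingers move at their own pace and stop on an object; "force" is the grip in N (left out, the last holds). Time passes only in rows, so rows that do not move let the fingers close. It gives the time, the measured TCP pose, the force, the opening and the grip force at its end, in the units of the state.
- get_obs(): the state, without advancing time (a new reading comes with each control period).
- camera(name): name is "scene" or "top"; returns the picture (480x640x3 uint8, red, green, blue); there is no depth.
- camera_params(name): a dict with "mtx" (3x3 intrinsics, pixels), "R" (3x3) and "t" (3): a world point X has camera coordinates R X + t. Camera axes: x right, y down, z forward; pixel columns grow to the right and rows downward; lengths in m; the calibration is good to about 2 mm. A picture is of the moment at which its call begins. camera_params takes no time and is no camera call.
- hand_in(): hands the job in; it is judged then, once.
The state is a dict: "clock": time; "joint_pos": joint angles; "joint_velocities": joint speeds; "tau": joint torques, N m; "position": TCP position; "ee_rot": TCP orientation; "ft_force": force on the tool from outside, world axes, zero at the start; "torque": the same for the moment, N m; "grip_width": opening from 0.0 (shut) to 1.0 (fully open); "grasp_force": force on a finger pad.
Only numpy, scipy, OpenCV 4.12 (cv2) and the standard library are available. Lean on these libraries where they do the work, as an engineer would, in place of code of your own. Each camera call takes 0.05 s, during which the arm holds its last target. There are 200 camera calls.

## Working session

There is one attempt and no reset: what is moved stays moved. The work goes in short steps, Python scripts to look and compute and a tool call to move; the robot and the scene stay as the last step left them, time stands still between calls to the robot, and variables do not carry over. Pictures are saved under pics/ and viewed, at most 10 in all, crops included, and the job is handed in when it is done.

Besides the shell and the picture viewer there is one more tool, called after "Request:" as name([rows], argument=value, ...), one row to a line, values as JSON. carry_out: Moves the arm, as the interface text tells. Its arguments: {"type":"object","properties":{"commands":{"type":"array"},"hand":{"type":"number"},"force":{"type":"number"}},"required":["commands"]}

```bash
mkdir -p pics; python3 - <<'E'
from workcell import *
import cv2
for n in("top","scene"):
    cv2.imwrite(f"pics/{n}0.png",camera(n)[:,:,::-1]); p=camera_params(n); print(n,p)
o=get_obs();print(o)
E
```

```text
top {'mtx': array([[485.54050696,   0.        , 311.22465436],
       [  0.        , 485.54050696, 249.85225014],
       [  0.        ,   0.        ,   1.        ]]), 'R': array([[-0.00455365, -0.99981982,  0.01842814],
       [-0.98286777,  0.00107936, -0.18430893],
       [ 0.18425583, -0.01895171, -0.98269559]]), 't': array([-0.22543417,  0.62411507,  0.90895353])}
scene {'mtx': array([[548.48594193,   0.        , 316.27324992],
       [  0.        , 548.48594193, 237.14354606],
       [  0.        ,   0.        ,   1.        ]]), 'R': array([[ 0.87738459, -0.4791767 , -0.02420668],
       [-0.27134837, -0.45397209, -0.84869276],
       [ 0.39568464,  0.7511984 , -0.52833193]]), 't': array([-0.64414909,  0.11752743,  0.81885471])}
{'clock': 0.1, 'joint_pos': array([ 1.2434001 ,  0.33279101, -0.06471347,  1.46084705,  0.02158571,
        1.34988505, -0.08850426]), 'joint_velocities': array([ 0.00138184, -0.00229916, -0.00020417, -0.00026169,  0.00024862,
       -0.00029528, -0.00010855]), 'tau': array([ 1.89030339e-03, -6.26743197e+01,  4.96953714e-02, -3.92432320e+01,
        1.64520275e-02,  6.90663495e-03, -5.86493286e-06]), 'position': array([ 0.18747362, -0.59587761,  0.23061146]), 'ee_rot': array([ 9.88407829e-01,  1.51820885e-01, -1.12032635e-04, -6.07617952e-04]), 'ft_force': array([ 1.55851842, -0.29520768, -0.71959355]), 'torque': array([-0.05239684,  0.00465567,  0.04137068]), 'grasp_force': 0.0, 'grip_width': 1.000246239695883}
```

View pics/top0.png

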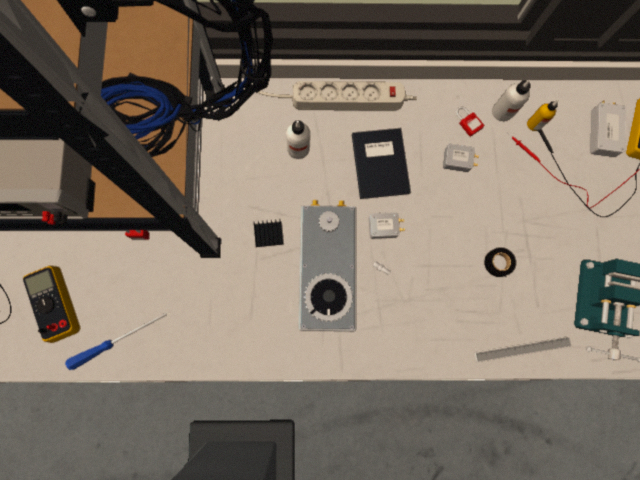

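View pics/scene0.png

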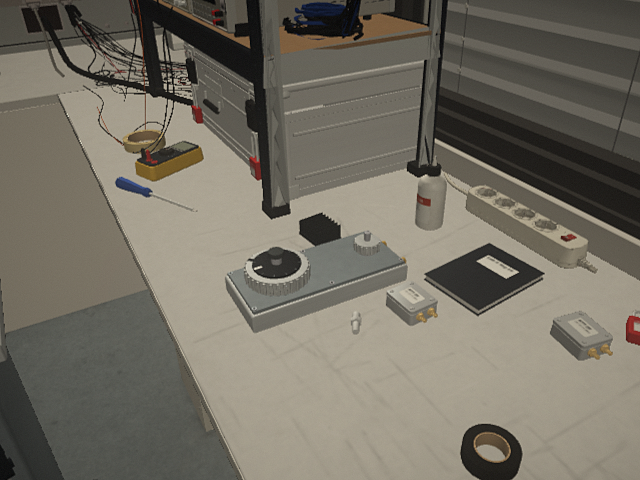

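The collar is at about (328,297) in the top view. Its dark mark is at lower left, about (312,312), and the white index points down to about (328,315). The small collar is at (329,221). The mark needs about 45° anticlockwise to reach the index.

```bash
cat > h.py <<'E'
from workcell import *
import numpy as np, cv2
def unproj(n,uv,z):
    p=camera_params(n);d=p["R"].T@np.linalg.inv(p["mtx"])@np.array([*uv,1.]);c=-p["R"].T@p["t"]
    return c+d*(z-c[2])/d[2]
def proj(n,X):
    p=camera_params(n);v=p["mtx"]@(p["R"]@np.asarray(X)+p["t"]);return v[:2]/v[2]
def rect(n,img,c,z,half=.06,N=480):
    """overhead metric view of plane z: up=+x, left=+y"""
    q=[(half,half),(half,-half),(-half,-half),(-half,half)]
    src=np.float32([proj(n,[c[0]+a,c[1]+b,z]) for a,b in q])
    H=cv2.getPerspectiveTransform(src,np.float32([(0,0),(N,0),(N,N),(0,N)]))
    return cv2.warpPerspective(img,H,(N,N),flags=cv2.INTER_CUBIC)
E
python3 - <<'E'
from h import *
print("base px",proj("top",[0,0,0]))
for k,n,uv,z in [("collar","top",(328,297),.062),("small","top",(329,221),.056),("plunger","scene",(277,252),.086),("rod","scene",(367,235),.07),("heatsink","top",(268,233),.03),("att","top",(384,225),.027),("bnc","top",(382,268),.016)]:
    print(k,unproj(n,uv,z).round(4))
print("box corners",[unproj("top",u,.036).round(3) for u in[(302,206),(356,206),(356,331),(301,331)]])
c=unproj("top",(328,297),.062)[:2]
I={n:cv2.imread(f"pics/{n}0.png") for n in("top","scene")}
out=np.hstack([cv2.resize(rect(n,I[n],c,.062),(400,400)) for n in I])
cv2.imwrite("pics/r0.png",out)
E
```

```text
base px [190.80329203 583.23909207]
collar [ 0.5292 -0.2596  0.062 ]
small [ 0.6837 -0.2636  0.056 ]
plunger [ 0.5282 -0.2644  0.086 ]
rod [ 0.678  -0.2699  0.07  ]
heatsink [ 0.6647 -0.1385  0.03  ]
att [ 0.6824 -0.3803  0.027 ]
bnc [ 0.5932 -0.3751  0.016 ]
box corners [array([ 0.721, -0.209,  0.036]), array([ 0.721, -0.321,  0.036]), array([ 0.464, -0.316,  0.036]), array([ 0.464, -0.207,  0.036])]
```

View pics/r0.png

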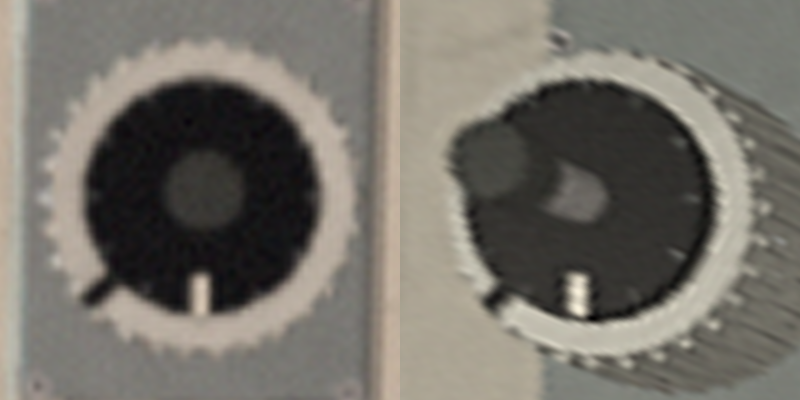

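The rectified views agree that the collar axis is at about (0.530,-0.260). The mark is at 132° and the index at about 179°, so the mark has about 46° to go. My plan is to shut the fingers, press the tool's -x side on the rim, and orbit with the tool turning along, in strokes of about 270°.

Request:
carry_out([
  [[0,0,0,0,0,0.97],[0,0,0,0,0,0.97],[0,0,0,0,0,0.97],[0,0,0,0,0,0.97],[0,0,0,0,0,0.97],[0,0,0,0,0,0.97],[0,0,0,0,0,0.97],[0,0,0,0,0,0.97],[0,0,0,0,0,0.97],[0,0,0,0,0,0.97],[0,0,0,0,0,0.97],[0,0,0,0,0,0.97],[0,0,0,0,0,0.97],[0,0,0,0,0,0.97],[0,0,0,0,0,0.97]],
], hand=1, force=40)

```text
clock: 1.35
position: [0.1875, -0.596, 0.2309]
ee_rot: [0.819, -0.574, -0.0, -0.0]
ft_force: [0.5, 0.9, 0.3]
grip_width: -0.003
grasp_force: 0.0
```

Request:
carry_out([
  [[-0.22,-0.78,0,0,0,0],[-0.22,-0.78,0,0,0,0],[-0.22,-0.78,0,0,0,0],[-0.22,-0.78,0,0,0,0],[-0.22,-0.78,0,0,0,0],[-0.22,-0.78,0,0,0,0],[-0.22,-0.78,0,0,0,0],[-0.22,-0.78,0,0,0,0],[-0.22,-0.78,0,0,0,0],[-0.22,-0.78,0,0,0,0],[-0.22,-0.78,0,0,0,0],[-0.22,-0.78,0,0,0,0],[-0.22,-0.78,0,0,0,0],[-0.22,-0.78,0,0,0,0],[0,0,0,0,0,0],[0,0,0,0,0,0]],
])

```text
clock: 2.68
position: [0.5565, -0.3277, 0.2304]
ee_rot: [0.821, -0.571, -0.001, -0.0]
ft_force: [-0.2, -1.0, 0.2]
grip_width: 0.001
grasp_force: 0.0
```

```bash
cat >> h.py <<'E'
from scipy.spatial.transform import Rotation as Ro
C=np.array([.530,-.260])
def state():
    o=get_obs();R=Ro.from_quat(o["ee_rot"]).as_matrix();p=o["position"];d=p[:2]-C
    th=np.arctan2(d[1],d[0]);r=np.hypot(*d);f=o["ft_force"]
    print("t%.2f"%o["clock"],"p",p.round(4),"yaw%.1f"%np.degrees(np.arctan2(R[1,0],R[0,0])),"tilt",R[:,2].round(3),"th%.1f R%.1fmm"%(np.degrees(th),r*1e3),
     "F",f.round(1),"Frad%.1f Ftan%.1f"%(f[:2]@d/r,(-f[0]*d[1]+f[1]*d[0])/r),"q7 %.2f q5 %.2f q3 %.2f"%tuple(o["joint_pos"][[6,4,2]]),"grip%.3f"%o["grip_width"])
    return o,R
def goto(r,th,z,yaw=None):
    """tool-axis shift in units (and turn about tool z in units) to polar pose"""
    o,R=state();t=np.radians(th);T=np.array([C[0]+r*np.cos(t),C[1]+r*np.sin(t),z])
    print("shift units",(R.T@(T-o["position"])/.04).round(2), "yaw turn units",None if yaw is None else -(((yaw-np.degrees(np.arctan2(R[1,0],R[0,0])))+180)%360-180)/6)
E
python3 -c "
from h import *
goto(.075,-70,.046,-70)"
```

```text
t2.68 p [ 0.5565 -0.3277  0.2304] yaw-69.6 tilt [-0.001  0.001 -1.   ] th-68.7 R72.7mm F [-0.2 -1.   0.2] Frad0.9 Ftan-0.5 q7 -2.35 q5 0.04 q3 -0.10 grip0.001
shift units [0.06 0.04 4.61] yaw turn units 0.06588961437135292
```

Request:
carry_out([
  [[0.01,0.01,0.77,0,0,0.01],[0.01,0.01,0.77,0,0,0.01],[0.01,0.01,0.77,0,0,0.01],[0.01,0.01,0.77,0,0,0.01],[0.01,0.01,0.77,0,0,0.01],[0.01,0.01,0.77,0,0,0.01],[0,0,0,0,0,0],[-0.1,0,0,0,0,0],[-0.1,0,0,0,0,0],[-0.1,0,0,0,0,0],[0,0,0,0,0,0],[0,0,0,0,0,0]],
])

```text
clock: 3.68
position: [0.5505, -0.3218, 0.0483]
ee_rot: [0.818, -0.575, 0.001, -0.0]
ft_force: [0.2, 0.0, -0.1]
grip_width: 0.002
grasp_force: 0.0
```

```bash
python3 -c "
from h import *
goto(.060,-70,.046,-70)"
```

```text
t3.68 p [ 0.5505 -0.3218  0.0483] yaw-70.2 tilt [ 0.002 -0.001 -1.   ] th-71.7 R65.1mm F [ 0.2  0.  -0.1] Frad0.0 Ftan0.2 q7 -2.38 q5 0.06 q3 -0.10 grip0.002
shift units [-0.13 -0.05  0.06] yaw turn units -0.027107790842450186
```

Request:
carry_out([
  [[-0.04,-0.02,0.02,0,0,0],[-0.04,-0.02,0.02,0,0,0],[-0.04,-0.01,0.02,0,0,0],[0,0,0,0,0,0],[0,0,0,0,0,0]],
])

```text
clock: 4.1
position: [0.5499, -0.3164, 0.044]
ee_rot: [0.818, -0.575, -0.0, 0.0]
ft_force: [-0.4, 0.5, 0.9]
grip_width: -0.002
grasp_force: 0.0
```

```bash
python3 -c "
from h import *
goto(.060,-70,.046,-70)"
```

```text
t4.10 p [ 0.5499 -0.3164  0.044 ] yaw-70.2 tilt [-0.  0. -1.] th-70.6 R59.8mm F [-0.4  0.5  0.9] Frad-0.6 Ftan-0.3 q7 -2.39 q5 0.06 q3 -0.10 grip-0.002
shift units [ 0.   -0.01 -0.05] yaw turn units -0.02996206037358699
```

Request:
carry_out([
  [[-0.03,0,0,0,0,0],[-0.03,0,0,0,0,0],[0,0,0,0,0,0],[0,0,0,0,0,0]],
])

```text
clock: 4.43
position: [0.5493, -0.3154, 0.0442]
ee_rot: [0.818, -0.575, 0.001, 0.0]
ft_force: [3.3, -4.7, -3.4]
grip_width: -0.0
grasp_force: 2.6
```

```bash
python3 -c "
from h import *
goto(.060,-70,.046,-70)"
```

```text
t4.43 p [ 0.5493 -0.3154  0.0442] yaw-70.2 tilt [ 0.001 -0.001 -1.   ] th-70.8 R58.6mm F [ 3.3 -4.7 -3.4] Frad5.6 Ftan1.6 q7 -2.39 q5 0.06 q3 -0.10 grip-0.000
shift units [ 0.03 -0.02 -0.04] yaw turn units -0.03949262040883165
```

Request:
carry_out([
  [[-0.03,0,0,0,0,0],[-0.004,-0.104,0,0,0,-0.7],[-0.004,-0.104,0,0,0,-0.7],[-0.004,-0.104,0,0,0,-0.7],[-0.004,-0.104,0,0,0,-0.7],[-0.004,-0.104,0,0,0,-0.7],[-0.004,-0.104,0,0,0,-0.7],[-0.004,-0.104,0,0,0,-0.7],[-0.004,-0.104,0,0,0,-0.7],[-0.004,-0.104,0,0,0,-0.7],[-0.004,-0.104,0,0,0,-0.7]],
])

```text
clock: 5.35
position: [0.5805, -0.2876, 0.0443]
ee_rot: [0.97, -0.242, 0.001, 0.001]
ft_force: [6.8, -3.8, -4.7]
grip_width: 0.001
grasp_force: 3.7
```

```bash
python3 -c "
from h import *
goto(.0575,-28,.046,-28)
cv2.imwrite('pics/a.png',np.hstack([cv2.resize(rect(n,camera(n)[:,:,::-1].copy(),C,.062),(400,400)) for n in('top','scene')]))"
```

```text
t5.35 p [ 0.5805 -0.2876  0.0443] yaw-28.0 tilt [ 0.003 -0.002 -1.   ] th-28.6 R57.6mm F [ 6.8 -3.8 -4.7] Frad7.8 Ftan-0.1 q7 -1.77 q5 0.15 q3 -0.25 grip0.001
shift units [-0.   -0.02 -0.04] yaw turn units -0.004308141555606919
```

View pics/a.png

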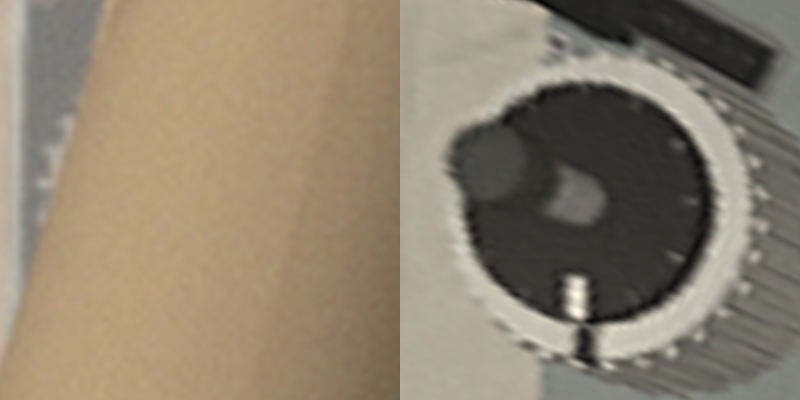

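The scene view shows the mark at about (587,345) in the rectified crop and the index at (576,297), so they nearly meet. The collar turned about 1:1 with the hand. I'll measure the angles precisely.

```bash
cat >> h.py <<'E'
def ang(img,n,z,r0,r1,dark):
    g=cv2.cvtColor(img,cv2.COLOR_RGB2GRAY).astype(np.float32);A=np.radians(np.arange(0,360,.5))
    X=np.array([[proj(n,[C[0]+r*np.cos(a),C[1]+r*np.sin(a),z]) for a in A] for r in np.linspace(r0,r1,7)],np.float32)
    s=cv2.remap(g,X[...,0],X[...,1],cv2.INTER_CUBIC).mean(0); s=-s if dark else s
    return s
def peak(s,lo,hi):
    a=np.arange(0,360,.5);m=(a>=lo)&(a<=hi);a,s=a[m],s[m];w=np.clip(s-(s.max()+np.median(s))/2,0,None)
    i=s.argmax();w[abs(a-a[i])>9]=0;return (w*a).sum()/w.sum(),s.max()-np.median(s)
def marks(n="scene",lo=100,hi=260,tag=None,img=None):
    img=camera(n) if img is None else img
    if tag:cv2.imwrite(f"pics/{tag}.png",img[:,:,::-1])
    print(n,"mark %.1f (%.0f)"%peak(ang(img,n,.062,.039,.0445,1),lo,hi),"index %.1f (%.0f)"%peak(ang(img,n,.066,.026,.034,0),150,210))
E
python3 -c "
from h import *
for n in('top','scene'): marks(n,img=cv2.imread(f'pics/{n}0.png')[:,:,::-1].copy())
marks(tag='s1')"
```

```text
Traceback (most recent call last):
  File "h.py", line 37, in marks
    print(n,"mark %.1f (%.0f)"%peak(ang(img,n,.062,.039,.0445,1),lo,hi),"index %.1f (%.0f)"%peak(ang(img,n,.066,.026,.034,0),150,210))
                                    ~~~^^^^^^^^^^^^^^^^^^^^^^^^^
  File "h.py", line 28, in ang
    X=np.array([[proj(n,[C[0]+r*np.cos(a),C[1]+r*np.sin(a),z]) for a in A] for r in np.linspace(r0,r1,7)],np.float32)
                 ~~~~^^^^^^^^^^^^^^^^^^^^^^^^^^^^^^^^^^^^^^^^^
  File "h.py", line 7, in proj
    p=camera_params(n);v=p["mtx"]@(p["R"]@np.asarray(X)+p["t"]);return v[:2]/v[2]
ValueError: time passes only in moves, steps and waits
```

Request:
carry_out([
  [[-0.004,-0.104,0,0,0,-0.7],[-0.004,-0.104,0,0,0,-0.7],[-0.004,-0.104,0,0,0,-0.7],[-0.004,-0.104,0,0,0,-0.7],[-0.004,-0.104,0,0,0,-0.7],[-0.004,-0.104,0,0,0,-0.7],[-0.004,-0.104,0,0,0,-0.7],[-0.004,-0.104,0,0,0,-0.7],[-0.004,-0.104,0,0,0,-0.7],[-0.004,-0.104,0,0,0,-0.7]],
])

```text
clock: 6.28
position: [0.5856, -0.2454, 0.0443]
ee_rot: [0.993, 0.122, 0.001, -0.0]
ft_force: [5.3, -0.5, -3.4]
grip_width: 0.0
grasp_force: 2.4
```

```bash
python3 -c "
from h import *
goto(.0575,14,.046,14); marks(tag='s2')"
```

```text
t6.28 p [ 0.5856 -0.2454  0.0443] yaw14.0 tilt [ 0.002  0.    -1.   ] th14.7 R57.5mm F [ 5.3 -0.5 -3.4] Frad5.0 Ftan-1.9 q7 -1.17 q5 0.24 q3 -0.41 grip0.000
shift units [ 0.    0.02 -0.04] yaw turn units 0.006950820760929825Traceback (most recent call last):
  File "<string>", line 3, in <module>
    goto(.0575,14,.046,14); marks(tag='s2')
                            ~~~~~^^^^^^^^^^
  File "h.py", line 37, in marks
    print(n,"mark %.1f (%.0f)"%peak(ang(img,n,.062,.039,.0445,1),lo,hi),"index %.1f (%.0f)"%peak(ang(img,n,.066,.026,.034,0),150,210))
                                    ~~~^^^^^^^^^^^^^^^^^^^^^^^^^
  File "h.py", line 28, in ang
    X=np.array([[proj(n,[C[0]+r*np.cos(a),C[1]+r*np.sin(a),z]) for a in A] for r in np.linspace(r0,r1,7)],np.float32)
                 ~~~~^^^^^^^^^^^^^^^^^^^^^^^^^^^^^^^^^^^^^^^^^
  File "h.py", line 7, in proj
    p=camera_params(n);v=p["mtx"]@(p["R"]@np.asarray(X)+p["t"]);return v[:2]/v[2]
ValueError: time passes only in moves, steps and waits
```

```bash
sed -i 's/^import numpy as np, cv2/import numpy as np, cv2, functools\ncamera_params=functools.lru_cache(None)(camera_params)/' h.py
python3 -c "
from h import *
for n in('top','scene'): marks(n,img=cv2.imread(f'pics/{n}0.png')[:,:,::-1].copy())
for t in('s2',): marks(img=cv2.imread(f'pics/{t}.png')[:,:,::-1].copy())
# a.png right half: before this stroke, plane .062 metric
"
```

```text
top mark 132.6 (150) index 179.0 (170)
scene mark 133.6 (153) index 176.8 (167)
scene mark 212.7 (151) index 176.8 (173)
```

Request:
carry_out([
  [[-0.014,-0.104,0,0,0,-0.7],[-0.014,-0.104,0,0,0,-0.7],[-0.004,-0.104,0,0,0,-0.7],[-0.004,-0.104,0,0,0,-0.7],[-0.004,-0.104,0,0,0,-0.7],[-0.004,-0.104,0,0,0,-0.7],[-0.004,-0.104,0,0,0,-0.7],[-0.004,-0.104,0,0,0,-0.7],[-0.004,-0.104,0,0,0,-0.7],[-0.004,-0.104,0,0,0,-0.7]],
])

```text
clock: 7.17
position: [0.5613, -0.2109, 0.0443]
ee_rot: [0.883, 0.469, 0.001, -0.001]
ft_force: [4.8, 5.4, -3.2]
grip_width: 0.002
grasp_force: 3.2
```

```bash
python3 -c "
from h import *
goto(.0575,56,.046,56); marks(tag='s3',lo=100,hi=359)"
```

```text
t7.17 p [ 0.5613 -0.2109  0.0443] yaw56.0 tilt [ 0.002  0.002 -1.   ] th57.5 R58.3mm F [ 4.8  5.4 -3.2] Frad7.1 Ftan-1.1 q7 -0.53 q5 0.31 q3 -0.57 grip0.002
shift units [-0.02  0.04 -0.04] yaw turn units 0.0005828255955104092
scene mark 253.9 (139) index 176.8 (173)
```

Request:
carry_out([
  [[-0.008,-0.1,0,0,0,-0.7],[-0.006,-0.1,0,0,0,-0.7],[-0.004,-0.102,0,0,0,-0.7],[-0.004,-0.102,0,0,0,-0.7],[-0.004,-0.102,0,0,0,-0.7],[-0.004,-0.102,0,0,0,-0.7],[-0.004,-0.102,0,0,0,-0.7],[-0.004,-0.102,0,0,0,-0.7],[-0.004,-0.102,0,0,0,-0.7],[-0.004,-0.102,0,0,0,-0.7],[-0.004,-0.102,0,0,0,-0.7],[-0.004,-0.102,0,0,0,-0.7]],
])

```text
clock: 8.22
position: [0.5132, -0.2025, 0.0441]
ee_rot: [0.599, 0.801, 0.001, -0.002]
ft_force: [-1.6, 9.8, 3.5]
grip_width: -0.0
grasp_force: 5.4
```

```bash
python3 -c "
from h import *
goto(.0575,106.4,.046,106.4); marks(tag='s4',lo=200,hi=359)"
```

```text
t8.22 p [ 0.5132 -0.2025  0.0441] yaw106.5 tilt [-0.001  0.004 -1.   ] th106.2 R59.9mm F [-1.6  9.8  3.5] Frad9.9 Ftan-1.3 q7 0.30 q5 0.37 q3 -0.76 grip-0.000
shift units [-0.06 -0.   -0.05] yaw turn units 0.009425490988206775
scene mark 303.1 (151) index 176.8 (175)
```

Request:
carry_out([
  [[-0.003,-0.102,0,0,0,-0.7],[-0.003,-0.102,0,0,0,-0.7],[-0.003,-0.102,0,0,0,-0.7],[-0.003,-0.102,0,0,0,-0.7],[-0.003,-0.102,0,0,0,-0.7],[-0.003,-0.102,0,0,0,-0.7],[-0.003,-0.102,0,0,0,-0.7],[-0.003,-0.102,0,0,0,-0.7],[-0.004,-0.102,0,0,0,-0.7],[-0.004,-0.102,0,0,0,-0.7],[-0.004,-0.102,0,0,0,-0.7],[-0.004,-0.102,0,0,0,-0.7],[-0.004,-0.102,0,0,0,-0.7],[-0.004,-0.102,0,0,0,-0.7],[-0.004,-0.102,0,0,0,-0.7],[-0.004,-0.102,0,0,0,-0.7]],
])

```text
clock: 9.6
position: [0.4693, -0.2527, 0.0435]
ee_rot: [0.057, 0.998, -0.0, -0.005]
ft_force: [-20.2, 3.5, 16.7]
grip_width: -0.002
grasp_force: 10.1
```

```bash
sed -i 's/^C=.*/C=np.array([.5294,-.2591])/' h.py; python3 -c "
from h import *
goto(.0585,173.6,.046,173.6); marks(tag='s5',lo=0,hi=359)"
```

```text
t9.60 p [ 0.4693 -0.2527  0.0435] yaw173.5 tilt [-0.01   0.001 -1.   ] th173.9 R60.5mm F [-20.2   3.5  16.7] Frad20.4 Ftan-1.3 q7 1.49 q5 0.51 q3 -0.98 grip-0.002
shift units [-0.05  0.01 -0.06] yaw turn units -0.02197899214152225
scene mark 14.2 (143) index 178.5 (181)
```

Request:
carry_out([
  [[0.02,-0.102,0,0,0,-0.7],[0.015,-0.102,0,0,0,-0.7],[0.005,-0.102,0,0,0,-0.7],[-0.004,-0.102,0,0,0,-0.7],[-0.004,-0.102,0,0,0,-0.7],[-0.004,-0.102,0,0,0,-0.7],[-0.004,-0.102,0,0,0,-0.7],[-0.004,-0.102,0,0,0,-0.7],[-0.004,-0.102,0,0,0,-0.7],[-0.004,-0.102,0,0,0,-0.7],[-0.004,-0.102,0,0,0,-0.7]],
])

```text
clock: 10.57
position: [0.4816, -0.297, 0.0436]
ee_rot: [-0.338, 0.941, -0.0, -0.003]
ft_force: [-8.5, -4.7, 3.5]
grip_width: 0.0
grasp_force: 4.5
```

```bash
sed -i 's/^C=.*/C=np.array([.5285,-.2590]);CV=np.array([.530,-.260])/; /^ *X=/s/C\[/CV[/g' h.py; python3 -c "
from h import *
goto(.0585,219.7,.046,219.7); marks(tag='s6',lo=0,hi=359)"
```

```text
t10.57 p [ 0.4816 -0.297   0.0436] yaw-140.4 tilt [-0.005 -0.002 -1.   ] th-141.0 R60.3mm F [-8.5 -4.7  3.5] Frad9.6 Ftan-1.7 q7 2.27 q5 0.66 q3 -1.10 grip0.000
shift units [-0.05 -0.02 -0.06] yaw turn units -0.022989666772862922
scene mark 104.9 (23) index 199.6 (5)
```

Request:
carry_out([
  [[0.3,0,0,0,0,0],[0.2,0,0,0,0,0],[0,0,-0.8,0,0,0],[0,0,-0.8,0,0,0],[0,0,-0.8,0,0,1],[0,0,0,0,0,1],[0,0,0,0,0,1],[0,0,0,0,0,1],[0,0,0,0,0,1],[0,0,0,0,0,1],[0,0,0,0,0,1],[0,0,0,0,0,1],[0,0,0,0,0,1],[0,0,0,0,0,1],[0,0,0,0,0,1],[0,0,0,0,0,1],[0,0,0,0,0,1],[0,0,0,0,0,1],[0,0,0,0,0,1],[0,0,0,0,0,1]],
])

```text
clock: 12.28
position: [0.4683, -0.3075, 0.1402]
ee_rot: [0.476, 0.88, -0.0, -0.0]
ft_force: [0.6, 1.1, 0.4]
grip_width: -0.002
grasp_force: 0.0
```

Request:
carry_out([
  [[0,0,0,0,0,1],[0,0,0,0,0,1],[0,0,0,0,0,1],[0,0,0,0,0,1],[0,0,0,0,0,1],[0,0,0,0,0,1],[0,0,0,0,0,1],[0,0,0,0,0,1],[0,0,0,0,0,1],[0,0,0,0,0,1],[0,0,0,0,0,1],[0,0,0,0,0,1],[0,0,0,0,0,1],[0,0,0,0,0,1],[0,0,0,0,0,1],[0,0,0,0,0,1],[0,0,0,0,0,1],[0,0,0,0,0,1],[0,0,0,0,0,1],[0,0,0,0,0,1]],
])

```text
clock: 13.95
position: [0.4684, -0.3074, 0.1401]
ee_rot: [1.0, 0.028, -0.0, -0.0]
ft_force: [-0.8, 0.5, 0.3]
grip_width: -0.002
grasp_force: 0.0
```

Request:
carry_out([
  [[0,0,0,0,0,1],[0,0,0,0,0,1],[0,0,0,0,0,1],[0,0,0,0,0,1],[0,0,0,0,0,1],[0,0,0,0,0,1],[0,0,0,0,0,1],[0,0,0,0,0,1],[0,0,0,0,0,1],[0,0,0,0,0,1],[0,0,0,0,0,1],[0,0,0,0,0,1],[0,0,0,0,0,0],[0,0,0,0,0,0]],
])

```text
clock: 15.12
position: [0.4686, -0.3073, 0.1402]
ee_rot: [0.828, -0.561, -0.0, 0.0]
ft_force: [-0.7, 0.8, 0.2]
grip_width: 0.0
grasp_force: 0.0
```

```bash
python3 -c "
from h import *
goto(.072,-70,.046,-70); marks(tag='s7',lo=0,hi=359);marks('top',lo=0,hi=359,tag='t7')"
```

```text
t15.12 p [ 0.4686 -0.3073  0.1402] yaw-68.3 tilt [-0. -0. -1.] th-141.1 R77.0mm F [-0.7  0.8  0.2] Frad0.0 Ftan-1.0 q7 -2.35 q5 0.11 q3 -0.37 grip0.000
shift units [ 1.23 -1.79  2.35] yaw turn units 0.29014829245078505
scene mark 75.3 (111) index 176.8 (177)
top mark 59.7 (142) index 179.1 (172)
```

Request:
carry_out([
  [[0.41,-0.6,0,0,0,0.29],[0.41,-0.6,0,0,0,0],[0.41,-0.6,0,0,0,0],[0,0,0.6,0,0,0],[0,0,0.6,0,0,0],[0,0,0.6,0,0,0],[0,0,0.52,0,0,0],[0,0,0,0,0,0],[-0.1,0,0,0,0,0],[-0.1,0,0,0,0,0],[-0.1,0,0,0,0,0],[-0.06,0,0,0,0,0],[0,0,0,0,0,0],[0,0,0,0,0,0],[0,0,0,0,0,0]],
])

```text
clock: 16.47
position: [0.5493, -0.3154, 0.0486]
ee_rot: [0.818, -0.575, 0.001, -0.0]
ft_force: [2.7, -3.1, 2.9]
grip_width: -0.004
grasp_force: 1.7
```

```bash
python3 -c "
from h import *
goto(.0585,-70,.046,-70); marks(tag='s8',lo=0,hi=359)"
```

```text
t16.47 p [ 0.5493 -0.3154  0.0486] yaw-70.1 tilt [ 0.002 -0.002 -1.   ] th-69.7 R60.2mm F [ 2.7 -3.1  2.9] Frad3.8 Ftan1.4 q7 -2.49 q5 0.20 q3 -0.35 grip-0.004
shift units [-0.04  0.01  0.07] yaw turn units -0.024005084702347784
scene mark 85.3 (105) index 176.8 (175)
```

Request:
carry_out([
  [[-0.03,0,0.02,0,0,0],[-0.03,-0.104,0.02,0,0,-0.7],[-0.004,-0.104,0,0,0,-0.7],[-0.004,-0.104,0,0,0,-0.7],[-0.004,-0.104,0,0,0,-0.7],[-0.004,-0.104,0,0,0,-0.7],[-0.004,-0.104,0,0,0,-0.7],[-0.004,-0.104,0,0,0,-0.7],[-0.004,-0.104,0,0,0,-0.7],[-0.004,-0.104,0,0,0,-0.7],[-0.004,-0.104,0,0,0,-0.7],[-0.004,-0.104,0,0,0,-0.7],[-0.004,-0.104,0,0,0,-0.7],[-0.004,-0.104,0,0,0,-0.7],[-0.004,-0.104,0,0,0,-0.7]],
])

```text
clock: 17.77
position: [0.5864, -0.2707, 0.0475]
ee_rot: [0.995, -0.097, 0.003, 0.001]
ft_force: [6.5, -2.1, 4.3]
grip_width: -0.004
grasp_force: 4.1
```

```bash
python3 -c "
from h import *
goto(.0585,-11.3,.046,-11.3); marks(tag='s9',lo=90,hi=359)"
```

```text
t17.77 p [ 0.5864 -0.2707  0.0475] yaw-11.1 tilt [ 0.005 -0.002 -1.   ] th-11.4 R59.1mm F [ 6.5 -2.1  4.3] Frad6.8 Ftan-0.8 q7 -1.63 q5 0.34 q3 -0.56 grip-0.004
shift units [-0.01 -0.    0.04] yaw turn units 0.029104835245775007
scene mark 120.0 (148) index 176.8 (172)
```

Request:
carry_out([
  [[-0.008,-0.104,0,0,0,-0.7],[-0.008,-0.104,0,0,0,-0.7],[-0.004,-0.104,0,0,0,-0.7],[-0.004,-0.104,0,0,0,-0.7],[-0.004,-0.104,0,0,0,-0.7],[-0.004,-0.104,0,0,0,-0.7],[-0.004,-0.104,0,0,0,-0.7],[-0.004,-0.104,0,0,0,-0.7],[-0.004,-0.104,0,0,0,-0.7],[-0.004,-0.104,0,0,0,-0.7],[-0.004,-0.104,0,0,0,-0.7],[-0.004,-0.104,0,0,0,-0.7],[-0.004,-0.104,0,0,0,-0.7],[-0.004,-0.104,0,0,0,-0.7],[-0.004,-0.104,0,0,0,-0.7],[-0.004,-0.104,0,0,0,-0.7]],
])

```text
clock: 19.15
position: [0.5608, -0.2104, 0.0464]
ee_rot: [0.882, 0.471, 0.001, -0.0]
ft_force: [3.4, 3.3, 3.2]
grip_width: -0.0
grasp_force: 2.1
```

```bash
python3 -c "
from h import *
goto(.0585,56,.046,56); marks(tag='s10',lo=90,hi=359)"
```

```text
t19.15 p [ 0.5608 -0.2104  0.0464] yaw56.2 tilt [ 0.002  0.001 -1.   ] th56.4 R58.3mm F [3.4 3.3 3.2] Frad4.6 Ftan-1.0 q7 -0.64 q5 0.47 q3 -0.81 grip-0.000
shift units [0.   0.01 0.01] yaw turn units 0.027684824555327243
scene mark 182.3 (142) index 176.8 (173)
```

Request:
carry_out([
  [[-0.02,-0.104,0,0,0,-0.7],[-0.02,-0.104,0,0,0,-0.7],[-0.008,-0.104,0,0,0,-0.7],[-0.004,-0.104,0,0,0,-0.7],[-0.004,-0.104,0,0,0,-0.7],[-0.004,-0.104,0,0,0,-0.7],[-0.004,-0.104,0,0,0,-0.7],[-0.004,-0.104,0,0,0,-0.7],[-0.004,-0.104,0,0,0,-0.7],[-0.004,-0.104,0,0,0,-0.7],[-0.004,-0.104,0,0,0,-0.7],[-0.004,-0.104,0,0,0,-0.7],[-0.004,-0.104,0,0,0,-0.7],[-0.004,-0.104,0,0,0,-0.7],[-0.004,-0.104,0,0,0,-0.7],[-0.004,-0.104,0,0,0,-0.7]],
])

```text
clock: 20.53
position: [0.4954, -0.2104, 0.0456]
ee_rot: [0.475, 0.88, 0.001, -0.002]
ft_force: [-2.9, 6.5, 6.2]
grip_width: 0.004
grasp_force: 3.9
```

```bash
python3 -c "
from h import *
goto(.0585,123,.046,123); marks(tag='s11',lo=90,hi=359)"
```

```text
t20.53 p [ 0.4954 -0.2104  0.0456] yaw123.3 tilt [-0.002  0.003 -1.   ] th124.3 R58.8mm F [-2.9  6.5  6.2] Frad7.0 Ftan-1.3 q7 0.47 q5 0.59 q3 -1.09 grip0.004
shift units [-0.01  0.03 -0.01] yaw turn units 0.047537670414906565
scene mark 247.3 (152) index 176.8 (177)
```

Request:
carry_out([
  [[-0.008,-0.102,0,0,0,-0.7],[-0.008,-0.102,0,0,0,-0.7],[-0.004,-0.103,0,0,0,-0.7],[-0.004,-0.103,0,0,0,-0.7],[-0.004,-0.103,0,0,0,-0.7],[-0.004,-0.103,0,0,0,-0.7],[-0.004,-0.103,0,0,0,-0.7],[-0.004,-0.103,0,0,0,-0.7],[-0.004,-0.103,0,0,0,-0.7],[-0.004,-0.103,0,0,0,-0.7],[-0.004,-0.103,0,0,0,-0.7]],
])

```text
clock: 21.5
position: [0.4696, -0.2491, 0.045]
ee_rot: [0.092, 0.996, 0.0, -0.003]
ft_force: [-8.0, 2.7, 7.0]
grip_width: -0.001
grasp_force: 4.0
```

```bash
python3 -c "
from h import *
goto(.0585,169.5,.046,169.5); marks(tag='s12',lo=90,hi=359)"
```

```text
t21.50 p [ 0.4696 -0.2491  0.045 ] yaw169.4 tilt [-0.005  0.001 -1.   ] th170.4 R59.7mm F [-8.   2.7  7. ] Frad8.3 Ftan-1.3 q7 1.27 q5 0.72 q3 -1.24 grip-0.001
shift units [-0.03  0.02 -0.02] yaw turn units -0.017182370780664275
scene mark 294.2 (153) index 176.8 (176)
```

Request:
carry_out([
  [[0.2,0,0,0,0,0],[0.2,0,0,0,0,0],[0,0,-0.5,0,0,0],[-0.01,0.195,0,0,0,1],[-0.01,0.195,0,0,0,1],[-0.01,0.195,0,0,0,1],[-0.01,0.195,0,0,0,1],[-0.01,0.195,0,0,0,1],[-0.01,0.195,0,0,0,1],[-0.01,0.195,0,0,0,1],[-0.01,0.195,0,0,0,1],[-0.01,0.195,0,0,0,1],[-0.01,0.195,0,0,0,1],[-0.01,0.195,0,0,0,1],[-0.01,0.195,0,0,0,1],[-0.01,0.195,0,0,0,1],[-0.01,0.195,0,0,0,1],[-0.01,0.195,0,0,0,1],[-0.01,0.195,0,0,0,1],[-0.01,0.195,0,0,0,1]],
])

```text
clock: 23.22
position: [0.5579, -0.1915, 0.0656]
ee_rot: [0.834, 0.551, -0.0, -0.0]
ft_force: [0.8, 0.5, -0.1]
grip_width: -0.002
grasp_force: 0.0
```

```bash
python3 -c "
from h import *
goto(.075,67.5,.066,67.5)"
```

```text
t23.22 p [ 0.5579 -0.1915  0.0656] yaw66.9 tilt [-0.  0. -1.] th66.4 R73.6mm F [ 0.8  0.5 -0.1] Frad0.8 Ftan-0.5 q7 -0.48 q5 0.47 q3 -0.87 grip-0.002
shift units [ 0.03 -0.03 -0.01] yaw turn units -0.10148382381935524
```

Remaining 137° back to yaw -70.

Request:
carry_out([
  [[0.01,0.194,0,0,0,1],[0.01,0.194,0,0,0,1],[-0.01,0.194,0,0,0,1],[-0.01,0.194,0,0,0,1],[-0.01,0.194,0,0,0,1],[-0.01,0.194,0,0,0,1],[-0.01,0.194,0,0,0,1],[-0.01,0.194,0,0,0,1],[-0.01,0.194,0,0,0,1],[-0.01,0.194,0,0,0,1],[-0.01,0.194,0,0,0,1],[-0.01,0.194,0,0,0,1],[-0.01,0.194,0,0,0,1],[-0.01,0.194,0,0,0,1],[-0.01,0.194,0,0,0,1],[-0.01,0.194,0,0,0,1],[-0.01,0.194,0,0,0,1],[-0.01,0.194,0,0,0,1],[-0.01,0.194,0,0,0,1],[-0.01,0.194,0,0,0,1]],
])

```text
clock: 24.88
position: [0.5744, -0.3181, 0.0656]
ee_rot: [0.894, -0.447, -0.0, -0.0]
ft_force: [0.3, 0.7, 0.8]
grip_width: -0.001
grasp_force: 0.0
```

Request:
carry_out([
  [[-0.01,0.194,0,0,0,1],[-0.01,0.194,0,0,0,1],[0,0,0.26,0,0,0],[0,0,0.26,0,0,0],[0,0,0,0,0,0],[0,0,0,0,0,0],[0,0,0,0,0,0]],
])

```text
clock: 25.47
position: [0.5624, -0.3254, 0.0446]
ee_rot: [0.845, -0.535, -0.0, -0.0]
ft_force: [-0.5, -0.4, -0.4]
grip_width: -0.001
grasp_force: 0.0
```

```bash
python3 -c "
from h import *
goto(.0595,-65,.046,-65); marks(tag='s13',lo=90,hi=359)"
```

```text
t25.47 p [ 0.5624 -0.3254  0.0446] yaw-64.6 tilt [-0.     0.001 -1.   ] th-63.0 R74.5mm F [-0.5 -0.4 -0.4] Frad0.1 Ftan-0.7 q7 -2.39 q5 0.22 q3 -0.37 grip-0.001
shift units [-0.37  0.06 -0.04] yaw turn units 0.06300791008284061
scene mark 303.2 (150) index 176.8 (175)
```

Request:
carry_out([
  [[-0.12,0.02,-0.02,0,0,0],[-0.12,0.02,0,0,0,0],[-0.12,0.02,0,0,0,0],[-0.05,0,0,0,0,0],[-0.03,-0.104,0,0,0,-0.7],[-0.006,-0.104,0,0,0,-0.7],[-0.004,-0.104,0,0,0,-0.7],[-0.004,-0.104,0,0,0,-0.7],[-0.004,-0.104,0,0,0,-0.7],[-0.004,-0.104,0,0,0,-0.7],[-0.004,-0.104,0,0,0,-0.7],[-0.004,-0.104,0,0,0,-0.7],[-0.004,-0.104,0,0,0,-0.7],[-0.004,-0.104,0,0,0,-0.7],[-0.004,-0.104,0,0,0,-0.7],[-0.004,-0.104,0,0,0,-0.7],[-0.004,-0.104,0,0,0,-0.7]],
])

```text
clock: 26.93
position: [0.5864, -0.2702, 0.0464]
ee_rot: [0.996, -0.086, 0.003, 0.001]
ft_force: [11.8, -4.2, -7.8]
grip_width: 0.002
grasp_force: 5.9
```

```bash
python3 -c "
from h import *
goto(.0585,-10.4,.046,-10.4); marks(tag='s14',lo=0,hi=359)"
```

```text
t26.93 p [ 0.5864 -0.2702  0.0464] yaw-9.9 tilt [ 0.006 -0.002 -1.   ] th-11.0 R58.9mm F [11.8 -4.2 -7.8] Frad12.4 Ftan-1.9 q7 -1.62 q5 0.35 q3 -0.56 grip0.002
shift units [-0.01 -0.01  0.01] yaw turn units 0.08098259849810556
scene mark 352.3 (129) index 176.8 (172)
```

Request:
carry_out([
  [[-0.004,-0.106,0,0,0,-0.7],[-0.004,-0.106,0,0,0,-0.7],[-0.004,-0.104,0,0,0,-0.7],[-0.004,-0.104,0,0,0,-0.7],[-0.004,-0.104,0,0,0,-0.7],[-0.004,-0.104,0,0,0,-0.7],[-0.004,-0.104,0,0,0,-0.7],[-0.004,-0.104,0,0,0,-0.7],[-0.004,-0.104,0,0,0,-0.7],[-0.004,-0.104,0,0,0,-0.7],[-0.004,-0.104,0,0,0,-0.7],[-0.004,-0.104,0,0,0,-0.7],[-0.004,-0.104,0,0,0,-0.7],[-0.004,-0.104,0,0,0,-0.7],[-0.004,-0.104,0,0,0,-0.7],[-0.004,-0.104,0,0,0,-0.7]],
])

```text
clock: 28.32
position: [0.5598, -0.2099, 0.0462]
ee_rot: [0.877, 0.48, 0.001, 0.0]
ft_force: [4.2, 2.6, -2.2]
grip_width: -0.001
grasp_force: 2.6
```

```bash
python3 -c "
from h import *
goto(.0585,57,.046,57); marks(tag='s15',lo=0,hi=359)"
```

```text
t28.32 p [ 0.5598 -0.2099  0.0462] yaw57.4 tilt [ 0.002  0.001 -1.   ] th57.5 R58.2mm F [ 4.2  2.6 -2.2] Frad4.5 Ftan-2.2 q7 -0.62 q5 0.48 q3 -0.82 grip-0.001
shift units [0.01 0.01 0.  ] yaw turn units 0.06539379869099093
scene mark 63.7 (109) index 176.8 (173)
```

Request:
carry_out([
  [[-0.025,-0.104,0,0,0,-0.7],[-0.02,-0.104,0,0,0,-0.7],[-0.008,-0.104,0,0,0,-0.7],[-0.004,-0.104,0,0,0,-0.7],[-0.004,-0.104,0,0,0,-0.7],[-0.004,-0.104,0,0,0,-0.7],[-0.004,-0.104,0,0,0,-0.7],[-0.004,-0.104,0,0,0,-0.7],[-0.004,-0.104,0,0,0,-0.7],[-0.004,-0.104,0,0,0,-0.7],[-0.004,-0.104,0,0,0,-0.7],[-0.004,-0.104,0,0,0,-0.7],[-0.004,-0.104,0,0,0,-0.7],[-0.004,-0.104,0,0,0,-0.7],[-0.004,-0.104,0,0,0,-0.7],[-0.004,-0.104,0,0,0,-0.7]],
])

```text
clock: 29.7
position: [0.4946, -0.2112, 0.0459]
ee_rot: [0.464, 0.886, 0.001, -0.001]
ft_force: [-4.5, 9.2, 6.7]
grip_width: -0.001
grasp_force: 4.8
```

```bash
python3 -c "
from h import *
goto(.0585,124,.046,124); marks(tag='s16',lo=90,hi=359)"
```

```text
t29.70 p [ 0.4946 -0.2112  0.0459] yaw124.6 tilt [-0.001  0.002 -1.   ] th125.3 R58.6mm F [-4.5  9.2  6.7] Frad10.1 Ftan-1.7 q7 0.49 q5 0.60 q3 -1.10 grip-0.001
shift units [-0.    0.03 -0.  ] yaw turn units 0.1078006392911514
scene mark 127.6 (158) index 176.8 (176)
```

Request:
carry_out([
  [[-0.006,-0.102,0,0,0,-0.7],[-0.006,-0.102,0,0,0,-0.7],[-0.004,-0.102,0,0,0,-0.7],[-0.004,-0.102,0,0,0,-0.7],[-0.004,-0.102,0,0,0,-0.7],[-0.004,-0.102,0,0,0,-0.7],[-0.004,-0.102,0,0,0,-0.7],[-0.004,-0.102,0,0,0,-0.7],[-0.003,-0.073,0,0,0,-0.5],[-0.003,-0.044,0,0,0,-0.3],[0,0,0,0,0,0],[0,0,0,0,0,0]],
])

```text
clock: 30.75
position: [0.4713, -0.2429, 0.0454]
ee_rot: [0.15, 0.989, -0.0, -0.003]
ft_force: [-10.7, 2.8, 8.9]
grip_width: 0.001
grasp_force: 6.0
```

```bash
python3 -c "
from h import *
goto(.0585,163,.046,163); marks(tag='s17',lo=90,hi=359)"
```

```text
t30.75 p [ 0.4713 -0.2429  0.0454] yaw162.7 tilt [-0.005  0.    -1.   ] th164.3 R59.4mm F [-10.7   2.8   8.9] Frad11.1 Ftan0.2 q7 1.15 q5 0.70 q3 -1.23 grip0.001
shift units [-0.02  0.03 -0.02] yaw turn units -0.04755974511467779
scene mark 164.5 (149) index 176.8 (176)
```

Request:
carry_out([
  [[-0.002,-0.051,0,0,0,-0.35],[-0.002,-0.051,0,0,0,-0.35],[0,0,0,0,0,0],[0,0,0,0,0,0]],
])

```text
clock: 31.13
position: [0.4702, -0.2471, 0.0454]
ee_rot: [0.114, 0.993, -0.0, -0.003]
ft_force: [-11.3, 2.6, 8.5]
grip_width: 0.0
grasp_force: 6.0
```

```bash
python3 -c "
from h import *
goto(.0585,167,.046,167); marks(tag='s18',lo=90,hi=359)"
```

```text
t31.13 p [ 0.4702 -0.2471  0.0454] yaw166.9 tilt [-0.005 -0.    -1.   ] th168.4 R59.5mm F [-11.3   2.6   8.5] Frad11.5 Ftan-0.3 q7 1.22 q5 0.72 q3 -1.24 grip0.000
shift units [-0.02  0.04 -0.02] yaw turn units -0.015446017397839759
scene mark 168.4 (146) index 176.8 (176)
```

Request:
carry_out([
  [[0.04,0,0,0,0,0],[0.04,0,0,0,0,0],[0.04,0,0,0,0,0],[0.04,0,0,0,0,0],[0.04,0,0,0,0,0],[0.04,0,0,0,0,0],[0,0,0,0,0,0]],
])

```text
clock: 31.77
position: [0.4631, -0.2457, 0.0457]
ee_rot: [0.114, 0.993, -0.0, -0.0]
ft_force: [-0.1, -0.1, -0.7]
grip_width: 0.006
grasp_force: 0.0
```

```bash
python3 -c "
from h import *
goto(.0585,167,.046,167); marks(tag='s19',lo=90,hi=359);marks('top',lo=90,hi=359,tag='t19')
a=[cv2.resize(rect(n,cv2.imread(f'pics/{f}.png'),CV,.062),(400,400)) for n,f in(('top','t19'),('scene','s19'))]
cv2.imwrite('pics/b.png',np.hstack(a))"
```

```text
t31.77 p [ 0.4631 -0.2457  0.0457] yaw166.9 tilt [-0. -0. -1.] th168.5 R66.7mm F [-0.1 -0.1 -0.7] Frad0.1 Ftan0.1 q7 1.22 q5 0.71 q3 -1.25 grip0.006
shift units [-0.21  0.04 -0.01] yaw turn units -0.02376763040509407
scene mark 168.4 (146) index 176.8 (176)
top mark 290.2 (51) index 178.9 (1)
```

View pics/b.png

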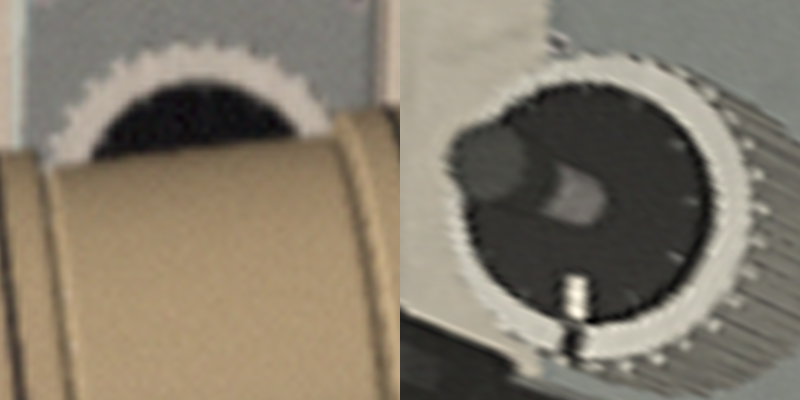

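The mark, at about (573,340), is still slightly short of the index, about 9° by the scene measurement. I'll sidestep so the top camera can see the collar.

Request:
carry_out([
  [[0.2,0,0,0,0,0],[0,-0.5,0,0,0,0],[0,-0.5,0,0,0,0],[0,-0.5,0,0,0,0],[0,-0.5,0,0,0,0],[0,0,0,0,0,0]],
])

```text
clock: 32.37
position: [0.4355, -0.326, 0.0453]
ee_rot: [0.117, 0.993, -0.001, -0.0]
ft_force: [-0.7, -1.2, -0.4]
grip_width: 0.002
grasp_force: 0.0
```

```bash
python3 -c "
from h import *
goto(.0665,167,.046,167); marks(tag='s20',lo=90,hi=259);marks('top',lo=90,hi=259,tag='t20')"
```

```text
t32.37 p [ 0.4355 -0.326   0.0453] yaw166.6 tilt [-0.001 -0.001 -1.   ] th-144.2 R114.6mm F [-0.7 -1.2 -0.4] Frad1.2 Ftan0.6 q7 1.37 q5 0.73 q3 -1.23 grip0.002
shift units [-0.21  2.16 -0.02] yaw turn units -0.07434362099020102
scene mark 168.4 (164) index 176.8 (182)
top mark 169.2 (145) index 179.0 (171)
```

Request:
carry_out([
  [[0,0.54,0,0,0,0],[0,0.54,0,0,0,0],[0,0.54,0,0,0,0],[0,0.51,0,0,0,0],[-0.1,0,0,0,0,0],[-0.1,0,0,0,0,0],[-0.08,0,0,0,0,0],[-0.08,0,0,0,0,0],[-0.06,0,0,0,0,0],[-0.03,0,0,0,0,0],[0,0,0,0,0,0],[0,0,0,0,0,0]],
])

```text
clock: 33.47
position: [0.4713, -0.2428, 0.045]
ee_rot: [0.115, 0.993, 0.0, -0.004]
ft_force: [-16.0, 3.9, 12.3]
grip_width: 0.003
grasp_force: 8.2
```

```bash
python3 -c "
from h import *
goto(.0585,167,.046,167); marks(tag='s21',lo=90,hi=259)"
```

```text
t33.47 p [ 0.4713 -0.2428  0.045 ] yaw166.8 tilt [-0.007  0.001 -1.   ] th164.2 R59.4mm F [-16.    3.9  12.3] Frad16.4 Ftan0.6 q7 1.21 q5 0.72 q3 -1.24 grip0.003
shift units [-0.02 -0.07 -0.03] yaw turn units -0.03367148932042122
scene mark 168.3 (155) index 176.8 (176)
```

Request:
carry_out([
  [[0.004,-0.06,0,0,0,-0.4],[0.004,-0.06,0,0,0,-0.4],[0,-0.06,0,0,0,-0.4],[0,-0.015,0,0,0,-0.1],[0,0,0,0,0,0],[0,0,0,0,0,0]],
])

```text
clock: 34.02
position: [0.4694, -0.2508, 0.045]
ee_rot: [0.047, 0.999, 0.0, -0.004]
ft_force: [-17.1, 2.8, 10.9]
grip_width: 0.004
grasp_force: 8.1
```

```bash
python3 -c "
from h import *
goto(.0585,174,.046,174); marks(tag='s22',lo=90,hi=259)"
```

```text
t34.02 p [ 0.4694 -0.2508  0.045 ] yaw174.6 tilt [-0.007  0.001 -1.   ] th172.1 R59.6mm F [-17.1   2.8  10.9] Frad17.3 Ftan-0.4 q7 1.35 q5 0.74 q3 -1.26 grip0.004
shift units [-0.03 -0.05 -0.03] yaw turn units 0.09624730557151413
scene mark 175.8 (154) index 176.8 (177)
```

Moved 7.5°, so about 2° is left.

Request:
carry_out([
  [[0,-0.028,0,0,0,-0.19],[0,-0.028,0,0,0,-0.19],[0,0,0,0,0,0],[0,0,0,0,0,0]],
])

```text
clock: 34.4
position: [0.4691, -0.2532, 0.045]
ee_rot: [0.027, 1.0, 0.0, -0.004]
ft_force: [-17.7, 2.7, 12.1]
grip_width: 0.003
grasp_force: 8.4
```

```bash
python3 -c "
from h import *
state(); marks(tag='s23',lo=90,hi=259)"
```

```text
t34.40 p [ 0.4691 -0.2532  0.045 ] yaw176.9 tilt [-0.007  0.    -1.   ] th174.4 R59.6mm F [-17.7   2.7  12.1] Frad17.9 Ftan-1.0 q7 1.39 q5 0.75 q3 -1.26 grip0.003
scene mark 178.0 (152) index 176.8 (178)
```

Request:
carry_out([
  [[0.05,0,0,0,0,0],[0.05,0,0,0,0,0],[0.05,0,0,0,0,0],[0.05,0,0,0,0,0],[0.2,0,0,0,0,0],[0.2,0,0,0,0,0],[0,-0.5,0,0,0,0],[0,-0.5,0,0,0,0],[0,-0.5,0,0,0,0],[0,-0.5,-0.5,0,0,0],[0,0,-0.5,0,0,0],[0,0,0,0,0,0]],
])

```text
clock: 35.45
position: [0.4448, -0.3331, 0.0888]
ee_rot: [0.028, 1.0, -0.001, 0.002]
ft_force: [0.6, 0.0, 0.1]
grip_width: -0.002
grasp_force: 0.0
```

```bash
python3 -c "
from h import *
state(); marks(tag='s24',lo=90,hi=259);marks('top',lo=90,hi=259,tag='t24')
cv2.imwrite('pics/c.png',np.hstack([cv2.resize(rect(n,cv2.imread(f'pics/{f}.png'),CV,.062),(400,400)) for n,f in(('top','t24'),('scene','s24'))]))"
```

```text
t35.45 p [ 0.4448 -0.3331  0.0888] yaw176.8 tilt [ 0.003 -0.002 -1.   ] th-138.5 R111.8mm F [0.6 0.  0.1] Frad-0.5 Ftan0.4 q7 1.57 q5 0.72 q3 -1.30 grip-0.002
scene mark 179.4 (98) index 177.7 (128)
top mark 178.9 (145) index 179.0 (173)
```

View pics/c.png

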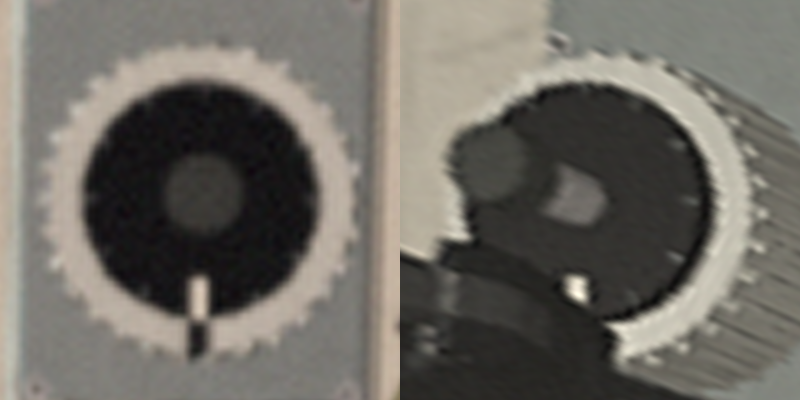

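View pics/t24.png

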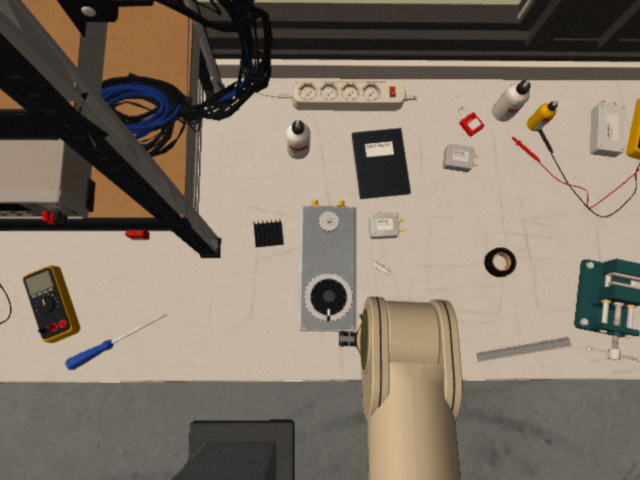

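The top view shows the mark at 178.9° and the index at 179.0°, with the lines meeting at about (198,320) in the rectified crop. The heat sink (268,233), grey box (384,225) and adapter (382,268) have not moved. I'll raise the hand and hand in.

Request:
carry_out([
  [[0,0,-0.6,0,0,0],[0,0,-0.6,0,0,0],[0,0,-0.6,0,0,0],[0,0,0,0,0,0],[0,0,0,0,0,0],[0,0,0,0,0,0]],
])

```text
clock: 36.05
position: [0.4434, -0.3311, 0.1565]
ee_rot: [0.027, 1.0, 0.0, -0.001]
ft_force: [0.2, -0.5, -0.0]
grip_width: -0.004
grasp_force: 0.0
```

```bash
python3 -c "
from h import *
state(); marks('top',lo=90,hi=259); print(hand_in())"
```

```text
t36.05 p [ 0.4434 -0.3311  0.1565] yaw177.0 tilt [-0.001  0.    -1.   ] th-139.7 R111.5mm F [ 0.2 -0.5 -0. ] Frad0.2 Ftan0.5 q7 1.62 q5 0.63 q3 -1.37 grip-0.004
top mark 179.0 (147) index 179.0 (175)
the job is handed in; nothing more can be done
None
```

I turned the large collar anticlockwise to its first meeting with the index line and then two full turns more; the final top view measured both lines at 179.0°, the hand is clear of everything, and the job was handed in at about 36 s.

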